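# Start the rotor lid screw

## Robot

A 7-joint arm with a two-finger parallel gripper is mounted at the origin on the work surface. World frame = base frame: x ahead of the robot, y to its left, z up, the work surface at z = 0. Lengths are in mm, angles in rad, forces in N, time in s.
With the tool pointing down it reaches from about 400 to 925 mm from the base axis. Payload 4.1 kg.
Tool frame: the origin (TCP) lies between the finger pads; the fingertips stand 22 mm ahead of it and the grasp point (between the pads) lies 3 mm ahead of it; z points along the fingers, y is the line along which they close (so a half turn about z gives the same grasp; the last joint's range is limited). The gripper opens to 85 mm and grips with 20 to 120 N. Pads are 22 mm wide; open, the fingers measure 114 mm over their backs; the gripper's body (76 mm by 85 mm) begins 54 mm behind the grasp point. The pads swing forward as they close: fully open they stand 13 mm farther back than shut.
Start: joints at [1.06, 0.398, 0.045, 1.537, -0.019, 1.207, -0.051], TCP at [260.207, -595.678, 253.347] pointing down, gripper open.
Joint ranges: [-2.82, 2.82], [-0.49, 2.23], [-1.37, 1.46], [0, 2.46], [-1.36, 4.5], [0.23, 2], [-2.94, 2.94]. Speed limits (rad/s): [2.57, 2.57, 3.14, 3.14, 3.14, 3.14, 3.14].

## Interface

Orientations are given as [roll, pitch, yaw] about the fixed x, y, z axes, in that order (R = Rz(yaw) Ry(pitch) Rx(roll)).
In Python, from bench import * gives the robot as it stands.
- The arm moves only by the shell command python3 -m pendant 'ROWS' [FORCE]. ROWS is text: rows parted by semicolons, each of 7 numbers parted by spaces: the shift along the tool's x, y, z in mm, then the turn, a rotation vector about the tool's x, y, z in rad, then the finger opening in mm, from 0 to 85.4. In form: dx dy dz wx wy wz grip; .... A call has 1 to 10 rows; each row is the pose to reach, as a shift and turn from the pose commanded when the call began, along the tool's axes at that moment; what a row does not reach only later rows make up. A row lasts 1/10 s, in which the tool goes at most 50 mm and 8.59 degrees, less where a joint would pass 70% of its speed; a pose out of reach is approached as far as the arm can. A call with a gripper value outside its range is refused whole. The fingers move at their own pace and stop on an object; FORCE is the grip in N (left out, the last holds). Time passes only in rows, so rows that repeat a pose let the fingers close. It gives the time, the measured TCP pose, the force, the opening and the grip force at its end, in the units of the state.
- read_state(): the state, without advancing time (a new reading comes with each control period).
- get_image(name): name is "scene" or "side" or "wrist"; returns a dict with "color" (384x512x3 uint8, blue, green, red), "fx", "fy", "cx", "cy" (pixels), "k1" (the pictures are not rectified: a ray, as slopes to the right and down, at radius r is drawn at 1 + k1 r^2 times it, then the intrinsics apply), "extrinsics" (4x4, takes a point from camera to world coordinates). Camera axes: x right, y up, looking along -z (the intrinsics and any distortion apply to the point x, -y, -z); pixel columns grow to the right and rows downward; lengths in mm; the calibration is good to about 2 mm. A picture is of the moment at which its call begins. There is no depth.
- close_job(): hands the job in; it is judged then, once.
The state is a dict: "t": time; "q": joint angles; "joint_vel": joint speeds; "effort": joint torques, N m; "tcp_pos": TCP position; "tcp_rot": TCP orientation; "contact_force": force on the tool from outside, world axes, zero at the start; "wrist_torque": the same for the moment, N m; "opening": finger opening in mm; "finger_force": force on a finger pad.
Only numpy, scipy, OpenCV 4.12 (cv2) and the standard library are available. Lean on these libraries where they do the work, as an engineer would, in place of code of your own. Each camera call takes 0.05 s, during which the arm holds its last target. There are 200 camera calls.

## Task

Take the black-knobbed lid screw out of the tube rack and stand it in the threaded hub of the centrifuge rotor. Letting it bear lightly on the thread, turn it backward (anticlockwise from above) until you feel it drop in, then turn it forward (clockwise) one full turn without forcing it. Finish while still gripping the knob and holding the screw upright, started by that one turn; leave the tubes, the specimen cup and the forceps alone.

Things in the scene. Friction and masses are not known exactly. Their poses are not given: they have to be found in the camera images.
- screw: loose lid screw, 130 to 210 g: knob on an 18.4 mm steel shank. Origin on its axis at the lower flank of its first thread; z up toward the knob. Below the origin a plain nose 24 mm long, the last 8 mm tapering to 8 mm. Right-hand two-start thread, 24 mm across, 10 mm advance per turn, 0.6 turn long. At the start it stands in a rack hole, hanging by its knob.
- knob (a point): centre of the screw's black fluted round knob, 44 mm across and 28 mm tall, red stripe on top, 48 mm above the screw's origin (knob underside at 34 mm, top at 62 mm).
- stripe (a point): outer end of the red stripe on the knob's top, 16 mm from the screw's axis along the screw's x; shows how far it is turned.
- hub: brass bush with the female thread, fixed in the rotor's centre. Origin on its axis, 83 mm above the bench, where the screw's origin comes to rest once dropped in; z up. Bore 20 mm inside the thread, 26 mm above it. Until dropped in, the screw rests 0 to 5 mm higher by its angle.
- hub_mouth (a point): on the hub's axis level with the lid's top, 12 mm above the hub's origin. The thread's start angle is hidden. Turned backward (anticlockwise from above) the resting screw climbs 5 mm per half turn, then drops 5 mm, twice a turn. From a drop it sinks 10 mm per turn forward, and stays where it is left.
- rotor: heavy dark centrifuge rotor, fixed, 180 mm across, standing on the bench with its clear lid on. Origin on the bench under its axis. Lid top 95 mm up, with a 32 mm centre hole (raised metal rim 0.5 mm) over the hub. The screw's knob would touch the lid only after 2.2 turns.
- rack: orange tube rack, fixed, 100 x 150 x 75 mm, two rows of three 32 mm holes. Origin under its centre. Hole centres at x -24 and 24, y -48, 0 and 48 mm; the screw stands in hole (-24, -48), loose by 4 mm.
- tube_a: capped empty tube, blue cap, 34 mm across and 112 mm tall, in the rack at (-24, 48) mm, its cap top 117 mm above the bench. Leave alone. Origin at its foot.
- tube_b: the same with a green cap, in the rack at (24, 48) mm. Leave alone.
- cup: white specimen cup with a red lid, 66 mm across and 69 mm tall, on the bench. Leave alone. Origin under its centre.
- forceps: steel forceps, 135 mm long, lying on the bench along their x. Leave alone. Origin underneath near the middle.
Things that resemble listed ones, but are neither listed nor needed, are in the scene too. Leave any pink or yellow look-alike of the screw alone.

How it is judged (in metres and radians):
On the way, in this order (a step that is already met when the one before it is completed fails the run):
1. upright in the hub and bearing on its thread, the screw is on the last part of the ramp, just before the drop (contact force between screw and hub above 0.2 N and z of screw in the frame of hub between 0.0037 and 0.0065 m and horizontal distance between screw and hub below 0.0025 m and angle between screw's own z axis and vertical below 0.12 rad and ((x of stripe in the frame of hub below 0 m and y of stripe in the frame of hub between -0.0035 and 0.0068 m) or (x of stripe in the frame of hub above 0 m and y of stripe in the frame of hub between -0.0068 and 0.0035 m))), for 0.05 s.
2. turned back past the thread's end, it drops (not down the ramp, as it would if turned forward) (z of screw in the frame of hub between 0.0013 and 0.0035 m and horizontal distance between screw and hub below 0.0025 m and angle between screw's own z axis and vertical below 0.12 rad and ((x of stripe in the frame of hub below 0 m and y of stripe in the frame of hub between -0.0113 and 0.0017 m) or (x of stripe in the frame of hub above 0 m and y of stripe in the frame of hub between -0.0017 and 0.0113 m))).
3. it has dropped in between the threads (z of screw in the frame of hub below 0.0012 m and horizontal distance between screw and hub below 0.0025 m and angle between screw's own z axis and vertical below 0.12 rad), for 0.05 s.
At the end, for the whole second after the job is handed in: the screw's first thread is 10 mm (+-2.5) below its dropped level in the hub (one turn, +-1/4), within 2.5 mm of the hub's axis and 0.07 rad of upright, at rest, gripped by the fingers with over 3 N (z of screw in the frame of hub between -0.0125 and -0.0075 m and horizontal distance between screw and hub below 0.0025 m and angle between screw's own z axis and vertical below 0.07 rad and contact force between the fingers and screw above 3 N and linear speed of screw below 0.02 m/s); the arm keeps its last pose, push and grip.
It fails at once if the screw is forced into the thread (more than 60 N between them) (contact force between screw and hub above 60 N).
It fails at once if a bystander is disturbed (moved over 30 mm) (distance of any of tube_a, tube_b, cup, forceps from where it was at the start of the episode above 0.03 m).
It also fails if it takes over 72 s, if anything falls off the work surface, if the arm or the gripper's body presses on something with over 40 N, if the wrist force passes 120 N, or if a joint passes its speed limit or range.

## Working session

There is one attempt and no reset: what is moved stays moved. The work goes in short steps, Python scripts to look and compute and a shell command to move; the robot and the scene stay as the last step left them, time stands still between calls to the robot, and variables do not carry over. Pictures are saved under pics/ and viewed, at most 10 in all, crops included, and the job is handed in when it is done.

```bash
mkdir -p pics; ls
cat > h.py <<'E'
from bench import *
import numpy as np, cv2
from scipy.spatial.transform import Rotation as R
def snap(n,f):
    d=get_image(n); cv2.imwrite(f,d["color"]); np.savez(f+".npz",**{k:np.array(d[k]) for k in("fx","fy","cx","cy","k1","extrinsics")}); return d
def ray(f,u,v):
    d=np.load(f+".npz"); K=np.array([[d["fx"],0,d["cx"]],[0,d["fy"],d["cy"]],[0,0,1.]])
    s=cv2.undistortPoints(np.array([[[u,v]]],float),K,np.array([float(d["k1"]),0,0,0]))[0,0]
    E=d["extrinsics"]; return E[:3,3],E[:3,:3]@np.array([s[0],-s[1],-1])
def atz(f,u,v,z):
    o,r=ray(f,u,v); return o+r*(z-o[2])/r[2]
def proj(f,p):
    d=np.load(f+".npz"); E=d["extrinsics"]; c=E[:3,:3].T@(np.array(p,float)-E[:3,3]); x,y=c[0]/-c[2],-c[1]/-c[2]
    s=1+d["k1"]*(x*x+y*y); return d["fx"]*x*s+d["cx"],d["fy"]*y*s+d["cy"]
def tri(*obs):
    A=0;b=0
    for f,u,v in obs:
        o,r=ray(f,u,v); r=r/np.linalg.norm(r); P=np.eye(3)-np.outer(r,r); A=A+P;b=b+P@o
    return np.linalg.solve(A,b)
E
python3 - <<'E'
from h import *
np.set_printoptions(precision=3,suppress=True)
for n in("scene","side","wrist"):
    d=snap(n,f"pics/{n}0.png"); print(n,d["fx"],d["k1"],d["extrinsics"])
print(read_state())
a=[cv2.imread(f"pics/{n}0.png") for n in("scene","side")]
E
```

```text
pics
scene 348.4138796924078 0.026469615921498005 [[  -0.15    -0.713    0.685 1080.621]
 [   0.988   -0.093    0.119   51.368]
 [  -0.021    0.695    0.719  632.109]
 [   0.       0.       0.       1.   ]]
side 483.334609850394 -0.09374029007166554 [[ -0.721   0.444  -0.531  19.26 ]
 [ -0.692  -0.465   0.552 537.432]
 [ -0.002   0.766   0.643 772.241]
 [  0.      0.      0.      1.   ]]
wrist 264.60526548862543 -0.01505568677328122 [[   0.401    0.875    0.271  329.282]
 [  -0.916    0.383    0.118 -565.224]
 [  -0.001   -0.295    0.955  374.014]
 [   0.       0.       0.       1.   ]]
{'t': 0.15, 'q': array([ 1.06 ,  0.399,  0.045,  1.538, -0.019,  1.207, -0.051]), 'joint_vel': array([ 0.   , -0.002, -0.001, -0.004, -0.001,  0.001, -0.   ]), 'effort': array([  0.002, -47.556,   1.367, -25.451,   0.012,   0.007,   0.   ]), 'tcp_pos': array([ 260.02 , -595.237,  252.482]), 'tcp_rot': array([-3.14 ,  0.   ,  0.412]), 'contact_force': array([-0.651, -0.231, -0.157]), 'wrist_torque': array([ 0.014, -0.053, -0.035]), 'finger_force': 0.0, 'opening': 85.57172774154965}
```

View pics/scene0.png

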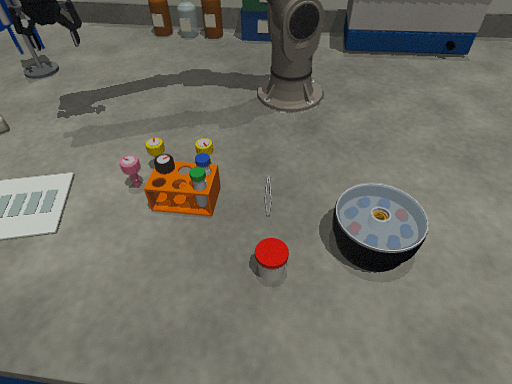

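View pics/side0.png

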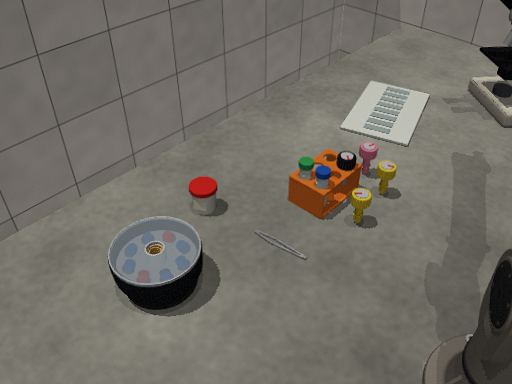

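The black knob is at scene (165,163) and side (346,160). The hub is at scene (381,214) and side (154,249). I'll enlarge these four spots.

```bash
cat > crop.py <<'E'
import cv2,numpy as np
def cr(f,u,v,w=40,h=30,s=10):
    a=cv2.imread(f)[v-h//2:v+h//2,u-w//2:u+w//2]; a=cv2.resize(a,None,fx=s,fy=s,interpolation=cv2.INTER_CUBIC)
    for i in range(0,w,5): cv2.putText(a,str(u-w//2+i),(i*s,8),0,.3,(0,255,255)); cv2.line(a,(i*s,8),(i*s,14),(0,255,255))
    for i in range(0,h,5): cv2.putText(a,str(v-h//2+i),(0,i*s+4),0,.3,(0,255,255)); cv2.line(a,(20,i*s),(26,i*s),(0,255,255))
    return a
E
python3 - <<'E'
from crop import *
S,D="pics/scene0.png","pics/side0.png"
cv2.imwrite("pics/c1.png",np.vstack([np.hstack([cr(S,165,163),cr(D,346,160)]),np.hstack([cr(S,381,214),cr(D,154,249)])]))
E
```

```text
(no output)
```

View pics/c1.png

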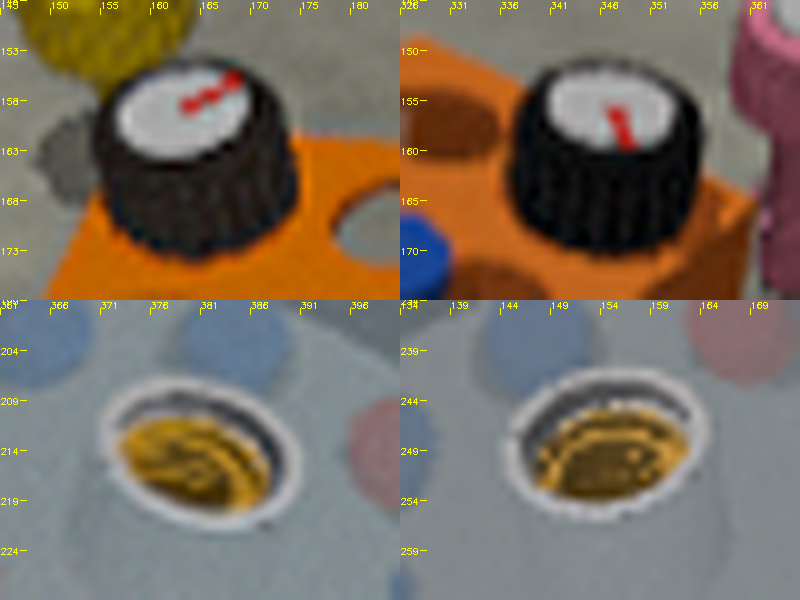

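Run:
```python
from h import *
np.set_printoptions(precision=1,suppress=True)
S,D="pics/scene0.png","pics/side0.png"
print("knobtop",tri((S,162.8,158.8),(D,346.9,155.4)),atz(S,162.8,158.8,103),atz(D,346.9,155.4,103))
print("stripe",atz(S,168.3,155.1,103),atz(D,348.5,159.3,103))
print("hub",tri((S,380.6,213.9),(D,154.2,247.9)),atz(S,380.6,213.9,95.3),atz(D,154.2,247.9,95.3))
for p,q in (((203,160),(322,171)),((198,174),(306,162)),((154,146),(387,168)),((204,146),(360,196)),((130,162),(368,150))): print(tri((S,*p),(D,*q)))
```

```text
knobtop [ 500.2 -260.8  104.5] [ 499.7 -260.4  103. ] [ 501.6 -264.4  103. ]
stripe [ 485.1 -251.8  103. ] [ 489.9 -254.4  103. ]
hub [597.4 223.6  95. ] [598.1 224.2  95.3] [596.8 223.   95.3]
[ 500.1 -164.1  112.2]
[ 546.6 -164.1  112.3]
[ 422.  -317.9   76. ]
[ 409.7 -188.5   78.4]
[ 494.9 -349.5   78.4]
```

```bash
cat >> h.py <<'E'
def go(x,y,z,yaw=None):
    s=read_state(); M=R.from_euler("xyz",s["tcp_rot"]); d=M.inv().apply(np.array([x,y,z])-s["tcp_pos"])
    w=np.zeros(3) if yaw is None else (M.inv()*R.from_euler("xyz",[np.pi,0,yaw])).as_rotvec()
    np.set_printoptions(precision=3,suppress=True); print("shift",d,"turn",w,"now",s["tcp_pos"],s["tcp_rot"],"q",s["q"],"F",s["contact_force"],s["t"])
E
python3 -c "
from h import *
go(500.3,-261.5,180,1.089)"
```

```text
shift [ 353.806 -209.509   72.767] turn [-0.001 -0.    -0.677] now [ 260.02  -595.237  252.482] [-3.14   0.     0.412] q [ 1.06   0.399  0.045  1.538 -0.019  1.207 -0.051] F [-0.651 -0.231 -0.157] 0.15
```

```bash
python3 -m pendant '353.8 -209.5 20 0 0 -0.677 66;353.8 -209.5 20 0 0 -0.677 66;353.8 -209.5 20 0 0 -0.677 66;353.8 -209.5 20 0 0 -0.677 66;353.8 -209.5 20 0 0 -0.677 66;353.8 -209.5 30 0 0 -0.677 66;353.8 -209.5 40 0 0 -0.677 66;353.8 -209.5 73 0 0 -0.677 66;353.8 -209.5 73 0 0 -0.677 66;353.8 -209.5 73 0 0 -0.677 66' 30
python3 -m pendant '0 0 0 0 0 0 66;0 0 0 0 0 0 66;0 0 0 0 0 0 66'
python3 - <<'E'
from h import *
go(500.3,-261.5,101,1.089)
snap("wrist","pics/w1.png"); snap("scene","pics/s1.png")
a=cv2.resize(cv2.imread("pics/w1.png"),(768,576)); cv2.imwrite("pics/w1b.png",a)
print(proj("pics/w1.png",[500.3,-261.5,103]))
E
```

```text
t: 1.15
tcp_pos: [501.2, -256.6, 177.6]
tcp_rot: [-3.136, -0.002, 1.097]
contact_force: [0.6, -0.1, -0.3]
opening: 65.8
finger_force: 0.0
t: 1.45
tcp_pos: [500.1, -264.1, 181.2]
tcp_rot: [3.14, 0.001, 1.086]
contact_force: [-0.3, -0.3, -0.7]
opening: 66.0
finger_force: 0.0
shift [ 2.431 -1.152 80.209] turn [ 0.002  0.001 -0.003] now [ 500.098 -264.062  181.213] [3.14  0.001 1.086] q [ 0.621  0.322 -0.259  1.82   0.097  1.01  -0.161] F [-0.309 -0.267 -0.722] 1.45
(np.float64(253.33750236843613), np.float64(208.88986224924022))
```

View pics/w1b.png

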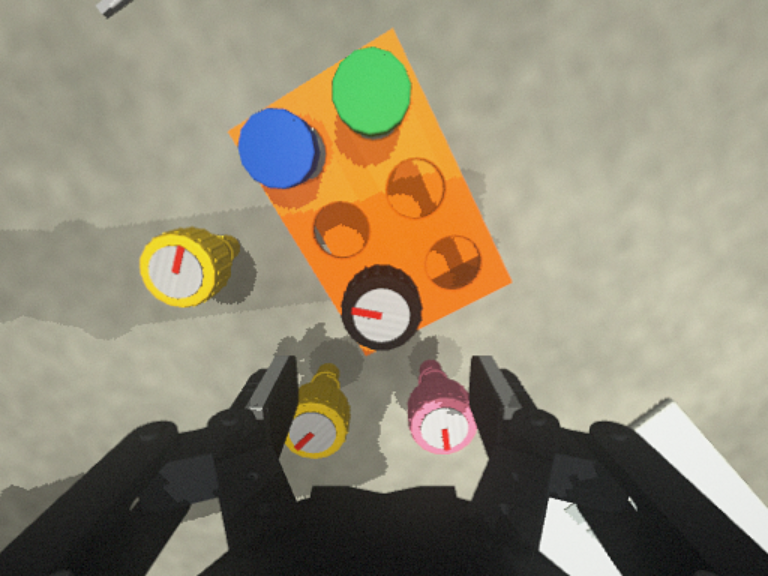

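The knob's white top is centred at (380,314) in the enlarged wrist view. That is (253.3,209) in raw pixels, exactly where my estimate projects. The finger corridor is free.

```bash
python3 -m pendant '0 0 0 0 0 0 66;0 0 0 0 0 0 66;0 0 0 0 0 0 66;0 0 0 0 0 0 66'
python3 -c "
from h import *
go(500.3,-261.5,101,1.089)"
```

```text
t: 1.95
tcp_pos: [500.6, -262.1, 180.3]
tcp_rot: [3.141, 0.0, 1.089]
contact_force: [0.3, 0.5, -0.5]
opening: 66.0
finger_force: 0.0
shift [ 0.395 -0.498 79.344] turn [ 0.  0. -0.] now [ 500.554 -262.072  180.344] [3.141 0.    1.089] q [ 0.619  0.323 -0.26   1.82   0.097  1.01  -0.161] F [ 0.296  0.506 -0.495] 1.95
```

```bash
python3 -m pendant '0 0 20 0 0 0 66;0 0 40 0 0 0 66;0 0 55 0 0 0 66;0 0 68 0 0 0 66;0 0 76 0 0 0 66;0 0 79 0 0 0 66;0 0 79 0 0 0 66;0 0 79 0 0 0 66;0 0 79 0 0 0 66;0 0 79 0 0 0 66'
python3 -m pendant '0 0 0 0 0 0 40;0 0 0 0 0 0 40;0 0 0 0 0 0 40;0 0 0 0 0 0 40;0 0 0 0 0 0 40;0 0 0 0 0 0 66;0 0 0 0 0 0 66;0 0 0 0 0 0 66;0 0 0 0 0 0 66' 20
python3 -c "
from h import *
go(500.3,-261.5,101,1.089)"
```

```text
t: 2.95
tcp_pos: [500.9, -262.2, 101.9]
tcp_rot: [3.14, 0.0, 1.089]
contact_force: [-1.1, 0.2, 0.8]
opening: 66.3
finger_force: 0.0
t: 3.85
tcp_pos: [500.4, -262.0, 101.1]
tcp_rot: [-3.141, 0.0, 1.089]
contact_force: [-0.1, -0.0, 0.4]
opening: 65.9
finger_force: 0.0
shift [ 0.391 -0.353  0.057] turn [-0.  0. -0.] now [ 500.432 -262.01   101.056] [-3.141  0.     1.089] q [ 0.606  0.419 -0.248  1.887  0.133  0.852 -0.192] F [-0.052 -0.036  0.432] 3.85
```

```bash
python3 -m pendant '0 0 0 0 0 0.15 66;0 0 0 0 0 0.3 66;0 0 0 0 0 0.45 66;0 0 0 0 0 0.6 66;0 0 0 0 0 0.75 66;0 0 0 0 0 0.9 66;0 0 0 0 0 1.05 66;0 0 0 0 0 1.2 66;0 0 0 0 0 1.35 66;0 0 0 0 0 1.5 66' 
python3 -m pendant '0 0 0 0 0 0.07 66;0 0 0 0 0 0.07 66;0 0 0 0 0 0.07 66;0 0 0 0 0 0.07 40;0 0 0 0 0 0.07 40;0 0 0 0 0 0.07 40;0 0 0 0 0 0.07 40;0 0 0 0 0 0.07 40' 30
python3 - <<'E'
from h import *
go(500.3,-261.5,101)
f="pics/s2.png";snap("scene",f);snap("side","pics/d2.png");snap("wrist","pics/w2.png")
from crop import cr
a=np.hstack([cr(f,165,160,80,60,5),cr("pics/d2.png",346,155,80,60,5)]); b=cv2.resize(cv2.imread("pics/w2.png"),(400,300));cv2.imwrite("pics/c2.png",np.vstack([a,np.hstack([b,b*0])]))
E
```

```text
t: 4.85
tcp_pos: [500.5, -262.0, 101.2]
tcp_rot: [3.142, 0.0, -0.417]
contact_force: [0.4, -0.4, -0.1]
opening: 66.0
finger_force: 0.0
t: 5.65
tcp_pos: [500.7, -262.1, 101.5]
tcp_rot: [3.142, -0.001, -0.481]
contact_force: [-0.2, -0.2, 2.1]
opening: 43.2
finger_force: 30.8
shift [-0.685 -0.376  0.498] turn [0. 0. 0.] now [ 500.733 -262.15   101.498] [ 3.142 -0.001 -0.481] q [ 0.331  0.412  0.094  1.894 -0.05   0.837 -1.601] F [-0.223 -0.175  2.13 ] 5.65
```

View pics/c2.png

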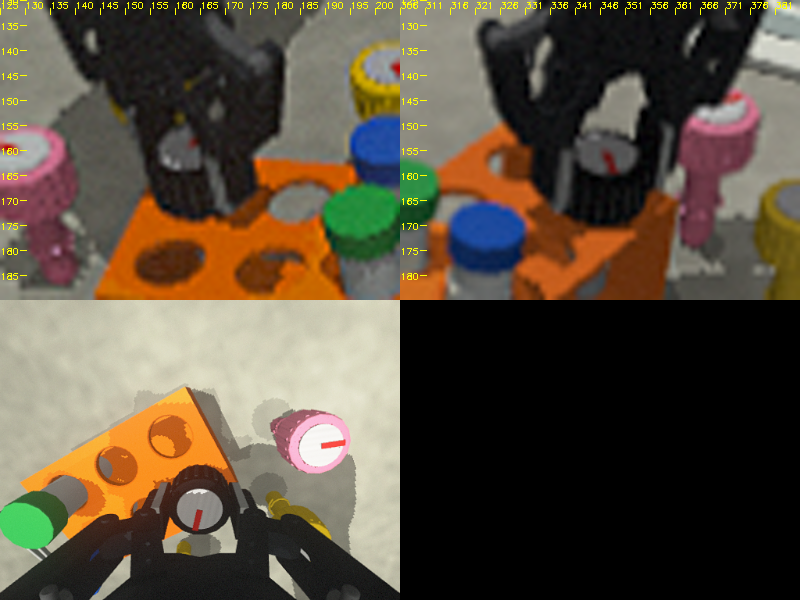

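The knob is gripped squarely and centred on both axes, with the stripe visible. Next I lift it clear.

```bash
python3 -m pendant '0 0 -8 0 0 0 40;0 0 -20 0 0 0 40;0 0 -40 0 0 0 40;0 0 -60 0 0 0 40;0 0 -80 0 0 0 40;0 0 -100 0 0 0 40;0 0 -115 0 0 0 40;0 0 -120 0 0 0 40;0 0 -120 0 0 0 40;0 0 -120 0 0 0 40' 60
python3 -c "
from h import *
go(597.4,223.6,215,0)"
```

```text
t: 6.8
tcp_pos: [500.0, -261.8, 220.7]
tcp_rot: [3.141, 0.001, -0.481]
contact_force: [-0.3, -0.3, -2.0]
opening: 42.4
finger_force: 60.9
shift [-138.298 -475.397    5.757] turn [-0.     0.001 -0.481] now [ 499.991 -261.829  220.665] [ 3.141  0.001 -0.481] q [ 0.318  0.275  0.107  1.786 -0.033  1.083 -1.616] F [-0.328 -0.262 -2.042] 6.8
```

```bash
python3 -m pendant '-6 -20 0 0 0 -0.02 40;-18 -60 0 0 0 -0.06 40;-30 -105 0 0 0 -0.11 40;-44 -150 0 0 0 -0.15 40;-57 -195 0 0 0 -0.2 40;-70 -240 0 0 0 -0.25 40;-83 -285 0 0 0 -0.3 40;-96 -330 0 0 0 -0.34 40;-109 -375 0 0 0 -0.38 40;-121 -415 0 0 0 -0.42 40'
python3 -c "
from h import *
go(597.4,223.6,215,0)"
```

```text
t: 7.8
tcp_pos: [584.2, 165.8, 220.3]
tcp_rot: [-3.141, 0.002, -0.057]
contact_force: [-0.2, -0.6, -1.6]
opening: 42.2
finger_force: 61.0
shift [  9.939 -58.435   5.354] turn [-0.001  0.002 -0.057] now [584.186 165.816 220.339] [-3.141  0.002 -0.057] q [-0.204  0.353 -0.182  1.677  0.068  1.119 -2.032] F [-0.193 -0.614 -1.636] 7.8
```

```bash
python3 -m pendant '5 -35 2 0 0 -0.03 40;8 -52 4 0 0 -0.05 40;8.8 -60 5 0 0 -0.061 40;8.8 -62 5 0 0 -0.061 40;8.8 -62 5 0 0 -0.061 40;8.8 -62 5 0 0 -0.061 40;8.8 -62 5 0 0 -0.061 40;8.8 -62 5 0 0 -0.061 40;8.8 -62 5 0 0 -0.061 40'
python3 - <<'E'
from h import *
go(597.4,223.6,215,0)
from crop import cr
for n in("scene","side","wrist"): snap(n,f"pics/{n}3.png")
b=cv2.resize(cv2.imread("pics/wrist3.png"),(400,300))
cv2.imwrite("pics/c3.png",np.vstack([np.hstack([cr("pics/scene3.png",390,190,100,75,4),cr("pics/side3.png",154,220,100,75,4)]),np.hstack([b,b*0])]))
E
```

```text
t: 8.7
tcp_pos: [598.0, 222.6, 216.4]
tcp_rot: [3.141, -0.0, -0.001]
contact_force: [-0.5, -0.3, -1.3]
opening: 41.9
finger_force: 61.1
shift [-0.598 -0.973  1.428] turn [ 0.    -0.    -0.001] now [597.997 222.627 216.428] [ 3.141 -0.    -0.001] q [-0.27   0.41  -0.205  1.605  0.09   1.135 -2.069] F [-0.542 -0.313 -1.298] 8.7
```

View pics/c3.png

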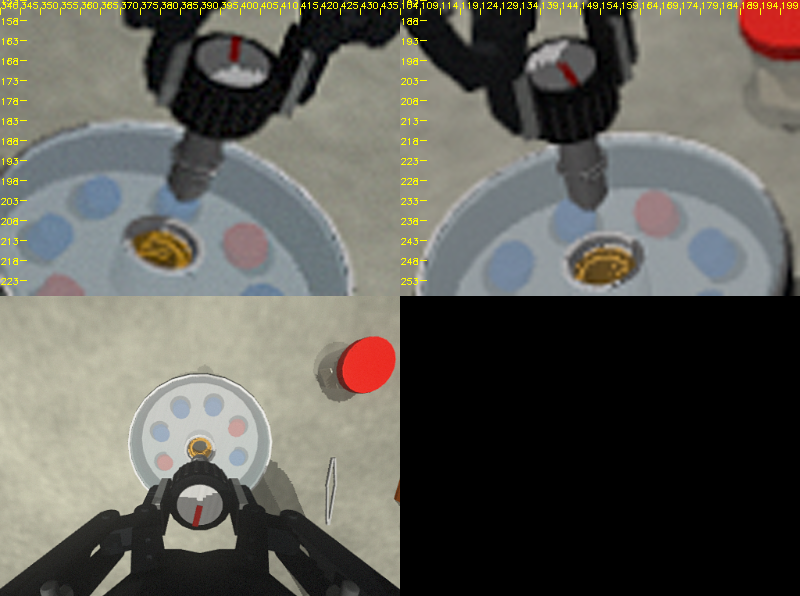

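The screw hangs straight in the grip over the hub. The knob is at scene (399,170) and the nose at (389,204), with the hub at (381,214). I'll check the tilt numerically, then lower.

```bash
python3 - <<'E'
from h import *
np.set_printoptions(precision=1,suppress=True)
for f,n in(("pics/scene3.png","scene"),("pics/side3.png","side")):
    for z in(218,133): print(n,z,np.array(proj(f,[598,222.6,z])))
E
python3 -m pendant '-0.6 -0.6 8 0 0 0 40;-0.6 -0.6 16 0 0 0 40;-0.6 -0.6 24 0 0 0 40;-0.6 -0.6 30 0 0 0 40;-0.6 -0.6 35 0 0 0 40;-0.6 -0.6 35 0 0 0 40;-0.6 -0.6 35 0 0 0 40;-0.6 -0.6 35 0 0 0 40'
python3 - <<'E'
from h import *
go(597.4,223.6,150,0)
from crop import cr
for n in("scene","side"): snap(n,f"pics/{n}4.png")
cv2.imwrite("pics/c4.png",np.vstack([np.hstack([cr("pics/scene4.png",385,200,50,50,8),cr("pics/side4.png",154,235,50,50,8)])]))
E
```

```text
scene 218 [396.8 168. ]
scene 133 [384.5 201. ]
side 218 [144.  199.2]
side 133 [151.1 233.6]
t: 9.65
tcp_pos: [597.6, 223.9, 181.7]
tcp_rot: [-3.141, -0.001, -0.0]
contact_force: [0.7, -0.0, -1.3]
opening: 42.1
finger_force: 61.1
shift [-0.239  0.337 31.719] turn [-0.    -0.001 -0.   ] now [597.611 223.928 181.719] [-3.141 -0.001 -0.   ] q [-0.274  0.44  -0.204  1.642  0.099  1.069 -2.077] F [ 0.744 -0.001 -1.262] 9.65
```

View pics/c4.png

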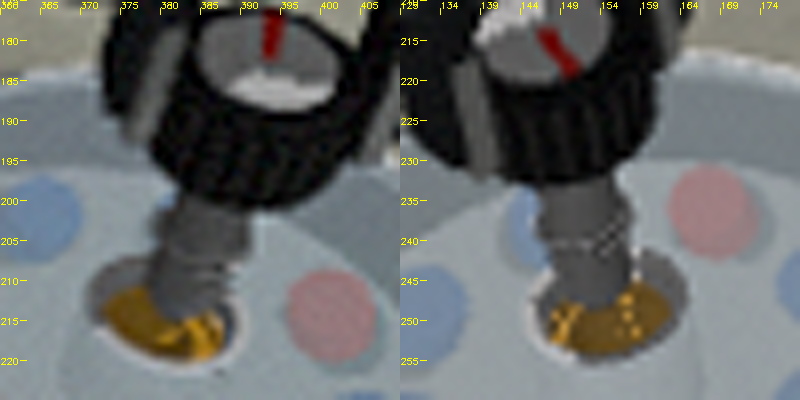

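Run:
```python
from h import *
out=[]
t=np.linspace(0,2*np.pi,60)
def circ(c,r,z): return [[c[0]+r*np.cos(a),c[1]+r*np.sin(a),z] for a in t]
T=181.5; c=(597.5,223.8); h=(597.4,223.6)
for f,u,v in(("pics/scene4.png",385,203),("pics/side4.png",154,238)):
    s=10; x0,y0=u-20,v-25
    a=cv2.resize(cv2.imread(f)[y0:y0+50,x0:x0+40],None,fx=s,fy=s,interpolation=cv2.INTER_CUBIC)
    for C,r,z,col in((c,4,T-84,(0,255,0)),(c,9.2,T-76,(0,255,0)),(c,9.2,T-62,(0,255,0)),(c,22,T-26,(0,255,0)),(h,16,95.5,(255,0,255))):
        p=np.array([[(q[0]-x0+.5)*s,(q[1]-y0+.5)*s] for q in (proj(f,P) for P in circ(C,r,z))]); cv2.polylines(a,[p.astype(int)],True,col,1)
    out.append(a)
cv2.imwrite("pics/c5.png",np.hstack(out))
```

```text
(no output)
```

View pics/c5.png

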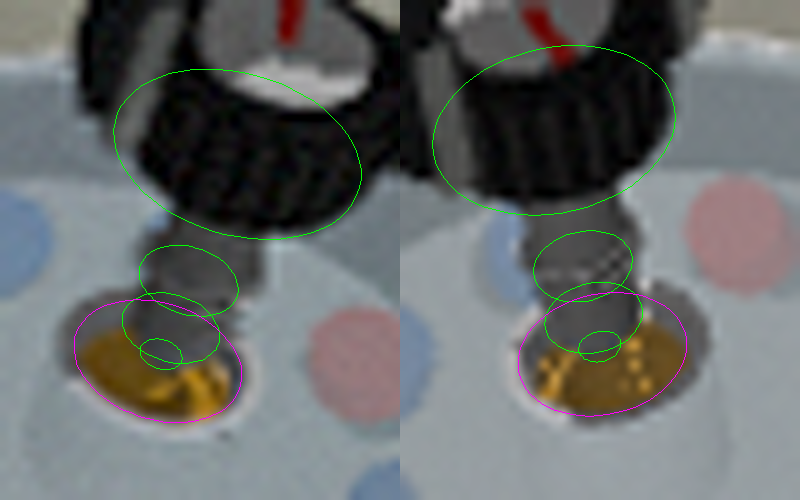

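The nose sits about 3 mm off the hub centre in +y and about -1.5 mm in x, comparing the shank with the rim in both views. I'll correct for that and lower while watching side forces.

```bash
python3 -m pendant '1.5 2.7 3 0 0 0 40;1.5 2.7 6 0 0 0 40;1.5 2.7 10 0 0 0 40;1.5 2.7 14 0 0 0 40;1.5 2.7 14 0 0 0 40;1.5 2.7 14 0 0 0 40;1.5 2.7 14 0 0 0 40;1.5 2.7 14 0 0 0 40'
python3 -m pendant '0 0 2 0 0 0 40;0 0 4 0 0 0 40;0 0 6 0 0 0 40;0 0 6 0 0 0 40;0 0 6 0 0 0 40;0 0 6 0 0 0 40'
python3 -c "
from h import *
go(598.9,220.9,150,0);print(read_state()['wrist_torque'])"
```

```text
t: 10.55
tcp_pos: [599.0, 221.2, 167.5]
tcp_rot: [-3.141, -0.0, -0.0]
contact_force: [-0.5, -0.5, -1.5]
opening: 42.6
finger_force: 61.1
t: 11.15
tcp_pos: [598.3, 221.7, 161.0]
tcp_rot: [-3.141, 0.001, 0.0]
contact_force: [-2.3, 2.1, -1.7]
opening: 42.4
finger_force: 61.2
shift [ 0.648  0.828 11.008] turn [-0.001  0.001  0.   ] now [598.262 221.722 161.009] [-3.141  0.001  0.   ] q [-0.271  0.461 -0.202  1.66   0.103  1.032 -2.076] F [-2.253  2.08  -1.726] 11.15
[0.543 0.518 0.025]
```

```bash
python3 -m pendant '-0.9 -0.9 0 0 0 0 40;-0.9 -0.9 1 0 0 0 40;-0.9 -0.9 2 0 0 0 40;-0.9 -0.9 4 0 0 0 40;-0.9 -0.9 5 0 0 0 40;-0.9 -0.9 5 0 0 0 40;-0.9 -0.9 5 0 0 0 40'
python3 -c "
from h import *
go(598.9,220.9,150,0);print(read_state()['wrist_torque'])"
```

```text
t: 11.85
tcp_pos: [597.9, 222.0, 156.0]
tcp_rot: [3.142, 0.0, -0.0]
contact_force: [-2.3, 1.3, -2.1]
opening: 42.1
finger_force: 61.2
shift [1.048 1.13  6.034] turn [ 0.  0. -0.] now [597.853 222.03  156.034] [ 3.142  0.    -0.   ] q [-0.273  0.465 -0.201  1.666  0.105  1.021 -2.079] F [-2.337  1.31  -2.083] 11.85
[ 0.518  0.265 -0.024]
```

```bash
python3 -m pendant '-0.8 -0.5 0 0 0 0 40;-0.8 -0.5 1 0 0 0 40;-0.8 -0.5 2 0 0 0 40;-0.8 -0.5 3 0 0 0 40;-0.8 -0.5 3 0 0 0 40;-0.8 -0.5 3 0 0 0 40;-0.8 -0.5 3 0 0 0 40'
python3 -c "
from h import *
go(598.9,220.9,150,0);print(read_state()['wrist_torque'])"
```

```text
t: 12.55
tcp_pos: [597.2, 222.1, 153.2]
tcp_rot: [3.141, -0.0, -0.0]
contact_force: [-0.3, 0.0, -0.0]
opening: 42.3
finger_force: 61.2
shift [1.673 1.227 3.207] turn [ 0.001 -0.    -0.   ] now [597.227 222.129 153.206] [ 3.141 -0.    -0.   ] q [-0.274  0.467 -0.201  1.67   0.106  1.016 -2.081] F [-0.261  0.034 -0.039] 12.55
[ 0.018  0.008 -0.054]
```

```bash
for i in 1 2 3; do python3 -m pendant '0 0 1 0 0 0 40;0 0 2 0 0 0 40;0 0 2 0 0 0 40;0 0 2 0 0 0 40' | egrep 'tcp_p|contact|^t'; done
```

```text
t: 12.95
tcp_pos: [597.1, 222.3, 151.2]
tcp_rot: [3.141, 0.0, -0.0]
contact_force: [0.2, 0.5, -1.5]
t: 13.35
tcp_pos: [597.1, 222.4, 149.2]
tcp_rot: [3.141, 0.0, -0.0]
contact_force: [-1.0, 0.9, -0.9]
t: 13.75
tcp_pos: [597.1, 222.5, 147.2]
tcp_rot: [3.141, 0.0, -0.0]
contact_force: [0.4, -0.9, -0.2]
```

```bash
for i in 1 2 3 4; do python3 -m pendant '0 0 1 0 0 0 40;0 0 1 0 0 0 40;0 0 1 0 0 0 40' | egrep 'tcp_p|contact|^t:'; done
```

```text
t: 14.05
tcp_pos: [597.3, 222.5, 146.4]
contact_force: [0.4, 0.4, -0.1]
t: 14.35
tcp_pos: [597.5, 222.5, 146.3]
contact_force: [-1.3, -1.3, 5.7]
t: 14.65
tcp_pos: [597.7, 222.5, 146.2]
contact_force: [-2.6, -1.9, 9.6]
t: 14.95
tcp_pos: [597.8, 222.6, 146.1]
contact_force: [-2.8, -2.5, 13.8]
```

Contact is at TCP z≈146.3, about 3 mm up the ramp. I back off to about 7 N and turn backward, following the climb.

```bash
python3 -m pendant '0 0 -1.6 0 0 0 40;0 0 -1.6 0 0 0 40;0 0 -1.7 0 0 -0.08 40;0 0 -1.85 0 0 -0.16 40;0 0 -2 0 0 -0.24 40;0 0 -2.1 0 0 -0.32 40;0 0 -2.25 0 0 -0.4 40;0 0 -2.25 0 0 -0.4 40;0 0 -2.25 0 0 -0.4 40' | egrep 'tcp|contact|^t:'
python3 -m pendant '0 0 -0.12 0 0 -0.07 40;0 0 -0.24 0 0 -0.15 40;0 0 -0.24 0 0 -0.15 40;0 0 -0.24 0 0 -0.15 40' | egrep 'tcp|contact|^t:'
```

```text
t: 15.85
tcp_pos: [597.9, 222.7, 146.8]
tcp_rot: [3.141, -0.002, 0.4]
contact_force: [-1.4, -0.3, 7.0]
t: 16.25
tcp_pos: [597.9, 222.7, 147.0]
tcp_rot: [3.141, -0.002, 0.55]
contact_force: [-0.5, -1.0, 7.0]
```

```bash
for i in 1 2 3; do python3 -m pendant '0 0 -0.12 0 0 -0.07 40;0 0 -0.24 0 0 -0.15 40;0 0 -0.24 0 0 -0.15 40;0 0 -0.24 0 0 -0.15 40' | egrep 'tcp|contact|^t:'; done
```

```text
t: 16.65
tcp_pos: [597.9, 222.8, 147.2]
tcp_rot: [3.141, -0.002, 0.7]
contact_force: [-0.8, -1.9, 8.0]
t: 17.05
tcp_pos: [597.8, 222.8, 147.4]
tcp_rot: [3.141, -0.002, 0.85]
contact_force: [-1.2, -0.3, 6.7]
t: 17.45
tcp_pos: [597.8, 222.8, 147.6]
tcp_rot: [3.14, -0.002, 1.0]
contact_force: [-1.3, -1.2, 6.6]
```

```bash
for i in 1 2; do python3 -m pendant '0 0 -0.08 0 0 -0.05 40;0 0 -0.16 0 0 -0.1 40;0 0 -0.16 0 0 -0.1 40' | egrep 'tcp|contact|^t:'; done
```

```text
t: 17.75
tcp_pos: [597.8, 222.7, 147.6]
tcp_rot: [3.14, -0.001, 1.1]
contact_force: [-0.7, -0.6, 6.1]
t: 18.05
tcp_pos: [597.8, 222.7, 147.7]
tcp_rot: [3.14, -0.001, 1.2]
contact_force: [-0.9, 0.8, 5.5]
```

```bash
python3 -m pendant '0 0 -0.08 0 0 -0.05 40;0 0 -0.16 0 0 -0.1 40;0 0 -0.16 0 0 -0.1 40' | egrep 'tcp|contact|^t:'
```

```text
t: 18.35
tcp_pos: [597.8, 222.6, 147.8]
tcp_rot: [3.14, -0.001, 1.3]
contact_force: [0.1, -1.0, 6.0]
```

```bash
python3 -m pendant '0 0 -0.08 0 0 -0.05 40;0 0 -0.16 0 0 -0.1 40;0 0 -0.16 0 0 -0.1 40' | egrep 'tcp|contact|^t:'
```

```text
t: 18.65
tcp_pos: [597.8, 222.5, 147.8]
tcp_rot: [3.14, -0.001, 1.399]
contact_force: [-0.8, -0.0, 4.7]
```

```bash
python3 -m pendant '0 0 -0.08 0 0 -0.05 40;0 0 -0.16 0 0 -0.1 40;0 0 -0.16 0 0 -0.1 40' | egrep 'tcp|contact|^t:'
```

```text
t: 18.95
tcp_pos: [597.7, 222.2, 147.5]
tcp_rot: [3.14, -0.0, 1.499]
contact_force: [0.1, -0.5, 3.8]
```

```bash
python3 -m pendant '0 0 0 0 0 -0.05 40;0 0 0 0 0 -0.1 40;0 0 0 0 0 -0.1 40' | egrep 'tcp|contact|^t:'
```

```text
t: 19.25
tcp_pos: [596.6, 222.2, 146.2]
tcp_rot: [-3.14, 0.0, 1.599]
contact_force: [0.0, 0.2, -2.9]
```

```bash
python3 -m pendant '0 0 0 0 0 -0.05 40;0 0 0 0 0 -0.1 40;0 0 0 0 0 -0.1 40' | egrep 'tcp|contact|^t:'
```

```text
t: 19.55
tcp_pos: [596.5, 222.4, 146.4]
tcp_rot: [-3.14, 0.0, 1.698]
contact_force: [-0.0, 0.0, -1.1]
```

The drop is felt: force vanished at yaw ≈1.55. Now I lower it in.

```bash
python3 -m pendant '0 0 1 0 0 0 40;0 0 2 0 0 0 40;0 0 2 0 0 0 40;0 0 2 0 0 0 40' | egrep 'tcp_p|contact|^t:'; for i in 1 2 ; do python3 -m pendant '0 0 0.8 0 0 0 40;0 0 0.8 0 0 0 40;0 0 0.8 0 0 0 40' | egrep 'tcp_p|contact|^t:'; done
```

```text
t: 19.95
tcp_pos: [597.0, 222.5, 145.1]
contact_force: [-0.3, 0.0, -1.5]
t: 20.25
tcp_pos: [597.1, 222.4, 144.5]
contact_force: [-0.6, 0.3, -1.6]
t: 20.55
tcp_pos: [597.2, 222.6, 144.1]
contact_force: [-0.9, -0.2, 2.6]
```

```bash
for i in 1 2 ; do python3 -m pendant '0 0 0.8 0 0 0 40;0 0 0.8 0 0 0 40;0 0 0.8 0 0 0 40' | egrep 'tcp_p|contact|^t:'; done; python3 -c "
from h import *
go(598.9,220.9,150);print(read_state()['wrist_torque'],read_state()['finger_force'])"
```

```text
t: 20.85
tcp_pos: [597.2, 222.6, 144.0]
contact_force: [-2.8, -0.6, 5.3]
t: 21.15
tcp_pos: [597.2, 222.8, 144.0]
contact_force: [-2.0, -0.8, 9.6]
shift [-2.061  1.41  -6.03 ] turn [0. 0. 0.] now [597.241 222.76  143.968] [3.141 0.    1.7  ] q [-0.011  0.524 -0.566  1.67   0.317  1.04  -0.549] F [-2.045 -0.842  9.609] 21.15
[-0.406  0.837  0.072] 62.41449594497681
```

```bash
python3 -m pendant '0 0 -1 0 0 0 40;0 0 -0.9 0 0 0.06 40;0 0 -0.8 0 0 0.12 40;0 0 -0.7 0 0 0.2 40;0 0 -0.55 0 0 0.28 40;0 0 -0.4 0 0 0.36 40;0 0 -0.3 0 0 0.44 40;0 0 -0.2 0 0 0.5 40;0 0 -0.2 0 0 0.5 40' | egrep 'tcp|contact|^t:'
python3 -m pendant '0 0 0.16 0 0 0.1 40;0 0 0.32 0 0 0.2 40;0 0 0.48 0 0 0.3 40;0 0 0.64 0 0 0.4 40;0 0 0.8 0 0 0.5 40;0 0 0.8 0 0 0.5 40' | egrep 'tcp|contact|^t:'
```

```text
t: 22.05
tcp_pos: [597.2, 223.3, 143.2]
tcp_rot: [3.141, -0.001, 1.2]
contact_force: [-1.5, -0.1, 5.6]
t: 22.65
tcp_pos: [597.3, 223.4, 142.5]
tcp_rot: [3.142, -0.001, 0.7]
contact_force: [-2.1, 1.3, 5.7]
```

Sinking at the right rate (1.6 mm/rad), so it is engaged. I continue, then regrasp.

```bash
python3 -m pendant '0 0 0.19 0 0 0.12 40;0 0 0.38 0 0 0.24 40;0 0 0.57 0 0 0.36 40;0 0 0.76 0 0 0.48 40;0 0 0.95 0 0 0.6 40;0 0 1.15 0 0 0.72 40;0 0 1.34 0 0 0.84 40;0 0 1.53 0 0 0.96 40;0 0 1.75 0 0 1.1 40;0 0 1.75 0 0 1.1 40' | egrep 'tcp|contact|^t:'; python3 -c "
from h import *
go(597,222.5,150)"
```

```text
t: 23.65
tcp_pos: [597.3, 223.4, 140.7]
tcp_rot: [-3.14, -0.001, -0.401]
contact_force: [-2.0, -0.2, 5.4]
shift [ 0.082  0.928 -9.298] turn [0. 0. 0.] now [597.297 223.394 140.703] [-3.14  -0.001 -0.401] q [-0.344  0.476 -0.109  1.682  0.06   0.985 -2.445] F [-2.009 -0.239  5.388] 23.65
```

```bash
python3 -m pendant '0 0 -1.5 0 0 0 40;0 0 -1.5 0 0 0 40;0 0 -1.5 0 0 0 66;0 0 -1.5 0 0 0 66;0 0 -1.5 0 0 0 66;0 0 -1.5 0 0 0 66' | egrep 'tcp|contact|^t:|open'
python3 -m pendant '0 0 0 0 0 -0.14 66;0 0 0 0 0 -0.28 66;0 0 0 0 0 -0.42 66;0 0 0 0 0 -0.57 66;0 0 0 0 0 -0.72 66;0 0 0 0 0 -0.87 66;0 0 0 0 0 -1.02 66;0 0 0 0 0 -1.17 66;0 0 0 0 0 -1.32 66;0 0 0 0 0 -1.47 66' >/dev/null
python3 -m pendant '0 0 0 0 0 -0.14 66;0 0 0 0 0 -0.28 66;0 0 0 0 0 -0.42 66;0 0 0 0 0 -0.57 66;0 0 0 0 0 -0.72 66;0 0 0 0 0 -0.87 66;0 0 0 0 0 -1.02 66;0 0 0 0 0 -1.17 66;0 0 0 0 0 -1.32 66;0 0 0 0 0 -1.47 66' | egrep 'tcp|contact|^t:|open'
python3 -c "
from h import *
go(597,222.5,150)"
```

```text
t: 24.25
tcp_pos: [597.2, 222.4, 141.2]
tcp_rot: [3.142, -0.0, -0.4]
contact_force: [0.9, -0.1, -0.4]
opening: 66.3
t: 26.25
tcp_pos: [597.3, 222.2, 141.2]
tcp_rot: [-3.142, 0.0, 2.546]
contact_force: [1.0, -0.1, 0.2]
opening: 66.2
shift [ 0.401  0.096 -8.758] turn [0. 0. 0.] now [597.28  222.193 141.242] [-3.142  0.     2.546] q [ 0.114  0.573 -0.749  1.668  0.434  1.074  0.208] F [ 0.996 -0.106  0.165] 26.25
```

```bash
python3 -m pendant '0 0 0 0 0 -0.14 66;0 0 0 0 0 -0.28 66;0 0 0 0 0 -0.42 66;0 0 0 0 0 -0.57 66;0 0 0 0 0 -0.72 66;0 0 0 0 0 -0.87 66;0 0 0 0 0 -1.02 66;0 0 0 0 0 -1.17 66;0 0 0 0 0 -1.32 66;0 0 0 0 0 -1.47 66' | egrep 'tcp|contact|^t:|open'
python3 -c "
from h import *
go(597,222.5,150)"
```

```text
t: 27.25
tcp_pos: [597.4, 222.0, 141.2]
tcp_rot: [-3.141, -0.0, -2.268]
contact_force: [0.4, -0.4, -0.3]
opening: 66.0
shift [-0.104  0.618 -8.843] turn [0. 0. 0.] now [597.409 222.02  141.157] [-3.141 -0.    -2.268] q [ 0.301  0.701 -1.067  1.664  0.658  1.18   1.513] F [ 0.42  -0.364 -0.315] 27.25
```

```bash
python3 -m pendant '0 0.4 0 0 0 0 40;0 0.4 0 0 0 0 40;0 0.4 0 0 0 0 40;0 0.4 0 0 0 0 40;0 0.4 0 0 0 0 40;0 0.4 0.8 0 0 0 40;0 0.4 0.8 0 0 0 40' 60| egrep 'tcp|contact|^t:|open|fing'
python3 -m pendant '0 0 0.16 0 0 0.1 40;0 0 0.35 0 0 0.22 40;0 0 0.57 0 0 0.36 40;0 0 0.8 0 0 0.5 40;0 0 1 0 0 0.64 40;0 0 1.24 0 0 0.78 40;0 0 1.46 0 0 0.92 40;0 0 1.67 0 0 1.05 40;0 0 1.83 0 0 1.15 40;0 0 1.83 0 0 1.15 40' | egrep 'tcp|contact|^t:|open|fing'
```

```text
t: 27.95
tcp_pos: [597.2, 222.8, 141.3]
tcp_rot: [-3.141, 0.0, -2.274]
contact_force: [-0.1, -1.2, 5.2]
opening: 42.2
finger_force: 61.4
t: 28.95
tcp_pos: [596.8, 223.4, 139.5]
tcp_rot: [3.141, 0.001, 2.86]
contact_force: [-1.2, 0.1, 5.8]
opening: 42.1
finger_force: 61.3
```

Following well (1.8 mm per 1.15 rad, light force). I continue for the remaining ~3.2 rad.

```bash
python3 -m pendant '0 0 0.16 0 0 0.1 40;0 0 0.35 0 0 0.22 40;0 0 0.57 0 0 0.36 40;0 0 0.8 0 0 0.5 40;0 0 1 0 0 0.64 40;0 0 1.24 0 0 0.78 40;0 0 1.46 0 0 0.92 40;0 0 1.67 0 0 1.05 40;0 0 1.83 0 0 1.15 40;0 0 1.83 0 0 1.15 40' | egrep 'tcp|contact|^t:|fing'
python3 -m pendant '0 0 0.16 0 0 0.1 40;0 0 0.35 0 0 0.22 40;0 0 0.57 0 0 0.36 40;0 0 0.8 0 0 0.5 40;0 0 1 0 0 0.64 40;0 0 1.24 0 0 0.78 40;0 0 1.46 0 0 0.92 40;0 0 1.67 0 0 1.05 40;0 0 1.83 0 0 1.15 40;0 0 1.83 0 0 1.15 40' | egrep 'tcp|contact|^t:|fing'
python3 -m pendant '0 0 0.16 0 0 0.1 40;0 0 0.35 0 0 0.22 40;0 0 0.57 0 0 0.36 40;0 0 0.8 0 0 0.5 40;0 0 1 0 0 0.64 40;0 0 1.24 0 0 0.78 40;0 0 1.4 0 0 0.88 40;0 0 1.4 0 0 0.88 40;0 0 1.4 0 0 0.88 40;0 0 1.4 0 0 0.88 40' | egrep 'tcp|contact|^t:|fing'
python3 - <<'E'
from h import *
go(597,222.5,150)
f="pics/sF.png";snap("scene",f);snap("side","pics/dF.png")
from crop import cr
cv2.imwrite("pics/cF.png",np.hstack([cr(f,385,200,50,50,8),cr("pics/dF.png",154,235,50,50,8)]))
E
```

```text
t: 29.95
tcp_pos: [597.1, 223.4, 137.6]
tcp_rot: [3.14, -0.0, 1.711]
contact_force: [-0.8, 0.3, 5.9]
finger_force: 61.4
t: 30.95
tcp_pos: [597.0, 223.2, 135.7]
tcp_rot: [3.141, -0.001, 0.561]
contact_force: [-3.1, -0.2, 5.6]
finger_force: 61.4
t: 31.95
tcp_pos: [597.2, 223.2, 134.3]
tcp_rot: [-3.141, -0.001, -0.318]
contact_force: [-1.1, 0.6, 6.1]
finger_force: 61.4
shift [  0.05    0.686 -15.667] turn [0. 0. 0.] now [597.183 223.175 134.334] [-3.141 -0.001 -0.318] q [-0.337  0.483 -0.118  1.687  0.066  0.974 -2.367] F [-1.119  0.571  6.067] 31.95
```

View pics/cF.png

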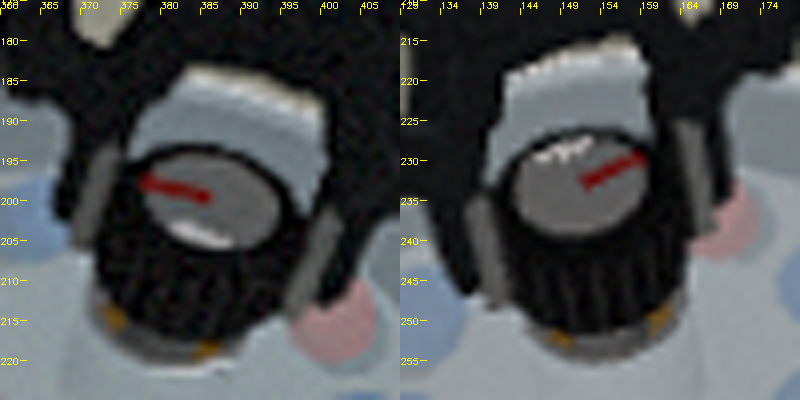

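The screw stands upright in the hub, still gripped. The knob top is at scene (385,198) and side (151,232), and the knob is clear of the lid. It has turned 6.28 rad from the drop and sunk about 10 mm.

```bash
python3 -c "
from bench import *
print(close_job())"
```

```text
the job is handed in; nothing more can be done
None
```

I moved the screw from the rack to the rotor hub, turned it back until it dropped, then forward one full turn (about 10 mm down, one regrasp on the way). I handed the job in at 32 s with the knob still gripped upright; the hand-in reported no verdict.

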